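# Read the oil level of the spray compressor with its dipstick

### The job

Check the oil of the spray compressor: take the wiped dipstick from the porcelain brush rest, slide it down the slanting filler tube until its collar stops on the mouth of the tube, wait a moment, and draw it right out again. Then present it for reading: hold it level, notched face up, with its tip over the middle of the plain square tile and about a hand's width above it. Finish while still holding it there, and leave the other things on the table where they are.

Things in the scene. Friction and masses are not known exactly. Their poses are not given: they have to be found in the camera images.
- dipstick: Steel oil dipstick, 206 mm, about 90 g. Origin: middle of its grip, on the rod's axis; x to the tip, z out of the notched face (up at start). Grip: black flat-sided bar, x -36 to 36 mm, 14 wide (y), 18 high. 8 mm rod; collar disc 26 mm across, x 54 to 60; flat blade x 112 to 170, 8 wide, 4 thick. Mass centre x = 61 mm. Starts level on the brush rest, axis 45 mm up, the grip overhanging free.
- dipstick_tip (a point): The tip of the dipstick, 170 mm from its origin along x.
- dipstick_collar (a point): Centre of the collar's stop face (the side towards the tip), 60 mm from the dipstick's origin along x, 110 mm from the tip.
- compressor: Spray compressor, fixed: grey oil case 120 mm wide, top 128 mm above the table, with a motor behind it. Origin on the table under the case; x horizontal to the front (where the filler tube leans), z up. Case front at x = 66 mm; filter and regulator on the case (x = -30, y = +-34 mm) reach 190 mm high; motor back to x = -240 mm.
- filler_tube: Steel filler tube of the compressor, leaning forward at 45 degrees. Origin: centre of its mouth, 92 mm in front of the compressor's origin, 152 mm above the table. z points out along the tube (forward and up): the dipstick goes in along -z. Bore 14 mm, flared in the last 16 mm to 21 mm; rim 29 mm across. 117 mm long, open below: only the collar stops, on the rim.
- brush_rest: White porcelain brush rest, two notched ridges on a foot 128 by 72 mm, loose, 0.45 kg. Origin: centre of its underside, z up; notches run along x. Ridges at x = -47 and 47 mm, 66 mm wide, horns up to 57 mm high. The dipstick lies in the middle notches (12 mm wide), pointing to +x, its origin at x = -93 mm.
- tile: Plain white square tile lying flat, 130 by 130 mm, 8 mm thick, loose. Origin: centre of its underside, z up.
- water_bowl: Bystander: pale round bowl, 130 mm across, 60 mm high. Origin: centre of its underside.
- brush_pot: Bystander: blue and white beaker, 72 mm across and 105 mm high, with brushes standing in it up to 205 mm. Origin: centre of its underside.
- pigment_jar: Bystander: capped jar, 54 mm across, 70 mm high. Origin: centre of its underside.
- paint_brush: Bystander: paint brush lying on the table, 193 mm long, 15 mm high. Origin: under the middle of it on the table.
- glasses_case: Bystander: black spectacle case, 60 by 155 mm, 36 mm high. Origin: centre of its underside.
- vase: Bystander: small blue and white vase, 124 mm across, 190 mm high. Origin: centre of its underside.
There are look-alikes about, which are no part of the job. What is shaped like the brush_rest but orange is not meant.

How it is judged:
On the way, in this order (a step that is already met when the one before it is completed fails the run):
1. the dipstick is down the filler tube with its collar stopped on the mouth (within 4 mm, axes within 0.1 rad) (distance between dipstick_collar and filler_tube below 0.004 m and angle between the x axis of dipstick and the z axis of filler_tube, either way round below 0.1 rad and z of dipstick_tip in the frame of filler_tube below -0.1 m), for 0.3 s.
2. the dipstick is drawn right out: its tip is more than 10 mm clear of the mouth (distance between dipstick_tip and filler_tube above 0.01 m and z of dipstick_tip in the frame of filler_tube above 0.008 m and contact force between the fingers and dipstick above 1 N), for 0.1 s.
At the end, for the whole second after the job is handed in: The dipstick is held in the fingers, at rest, touching nothing else, level within 0.12 rad, notched face up within 0.25 rad, its tip 50 to 180 mm above the table and within 50 mm of the tile's centre in plan; tile and bystanders within 30 mm, brush rest within 50 mm, of where they were (angle between dipstick's own x axis and vertical between 1.4508 and 1.6908 rad and angle between dipstick's own z axis and vertical below 0.25 rad and horizontal distance between dipstick_tip and tile below 0.05 m and height (world z) of dipstick_tip between 0.05 and 0.18 m and contact force between the fingers and dipstick above 1 N and contact force between dipstick and tile below 0.05 N and contact force between dipstick and compressor below 0.05 N and contact force between dipstick and brush_rest below 0.05 N and contact force between dipstick and water_bowl below 0.05 N and contact force between dipstick and brush_pot below 0.05 N and contact force between dipstick and pigment_jar below 0.05 N and contact force between dipstick and paint_brush below 0.05 N and contact force between dipstick and glasses_case below 0.05 N and contact force between dipstick and vase below 0.05 N and linear speed of dipstick below 0.03 m/s and angular speed of dipstick below 0.2 rad/s and distance of each of tile, water_bowl, brush_pot, pigment_jar, paint_brush, glasses_case, vase from where it was at the start of the episode below 0.03 m and distance of brush_rest from where it was at the start of the episode below 0.05 m); the arm keeps its last pose, push and grip.
It fails at once if a bystander or the tile is knocked from its place (more than 40 mm) (distance of any of water_bowl, brush_pot, pigment_jar, paint_brush, glasses_case, vase, tile from where it was at the start of the episode above 0.04 m).
It fails at once if the vase or the brush pot is knocked over (angle between any of vase, brush_pot's own z axis and vertical above 0.5 rad).
It also fails if it takes over 54 s, if anything falls off the work surface, if the arm or the gripper's body presses on something with over 40 N, if the wrist force passes 120 N, or if a joint passes its speed limit or range.

### The arm

A 6-joint arm with a two-finger parallel gripper is mounted at the origin on the work surface. World frame = base frame: x ahead of the robot, y to its left, z up, the work surface at z = 0. Lengths are in m, angles in rad, forces in N, time in s.
With the tool pointing down it reaches from about 0.275 to 0.85 m from the base axis. Payload 5.2 kg.
Tool frame: the origin (TCP) lies on the front face of the gripper's body, between the roots of the fingers; the fingertips stand 73 mm ahead of it and the grasp point (between the pads) lies 54 mm ahead of it; z points along the fingers, y is the line along which they close (so a half turn about z gives the same grasp; the last joint's range is limited). The gripper opens to 85 mm and grips with 20 to 120 N. Pads are 22 mm wide; open, the fingers measure 114 mm over their backs; the gripper's body (76 mm by 85 mm) begins 54 mm behind the grasp point. The pads swing forward as they close: fully open they stand 13 mm farther back than shut.
Start: joints at [0.968, 0.259, 1.535, -0, 1.348, -0.203], TCP at [0.214, 0.507, 0.304] pointing down, gripper open.
Joint ranges: [-3.14, 3.14], [-0.91, 2.08], [0.19, 2.58], [-1.22, 4.36], [0.22, 2.71], [-3.12, 3.12]. Speed limits (rad/s): [2.57, 2.57, 3.14, 3.14, 3.14, 3.14].

### API

Orientations are given as a unit quaternion [x, y, z, w].
In Python, from bench import read_state, get_image, get_calibration, job_done gives the robot as it stands.
- The arm moves only by the tool play_rows, never from a script. Its argument "rows" is a list that holds one entry, the list of rows, each a list of 7 numbers: the shift along the tool's x, y, z in cm, then the turn, a rotation vector about the tool's x, y, z in rad, then the finger opening in cm, from 0 to 8.54. A call has 1 to 20 rows; each row is the pose to reach, as a shift and turn from the pose commanded when the call began, along the tool's axes at that moment; what a row does not reach only later rows make up. A row lasts 1/8 s, in which the tool goes at most 62.5 mm and 10.7 degrees, less where a joint would pass 70% of its speed; a pose out of reach is approached as far as the arm can. A call with a gripper value outside its range is refused whole. The fingers move at their own pace and stop on an object; "squeeze" is the grip in N (left out, the last holds). Time passes only in rows, so rows that repeat a pose let the fingers close. It gives the time, the measured TCP pose, the force, the opening and the grip force at its end, in the units of the state.
- read_state(): the state, without advancing time (a new reading comes with each control period).
- get_image(name): name is "scene" or "top" or "wrist"; returns (picture, depth): 400x640x3 uint8, blue, green, red; 400x640 float32, m along the optical axis (not along the pixel's ray), 0 where there is no reading.
- get_calibration(name): a dict with "fx", "fy", "cx", "cy" (pixels), "rvec" (rotation vector, rad) and "tvec" (3), from world to camera coordinates, as OpenCV has them. Camera axes: x right, y down, z forward; pixel columns grow to the right and rows downward; lengths in m; the calibration is good to about 2 mm. The wrist camera is an equidistant fisheye: a pixel r from the principal point sees the ray r / f radians off the axis. A picture is of the moment at which its call begins: read the wrist's pose just before it. get_calibration takes no time and is no camera call; for the wrist camera it gives the pose at the moment of the call.
- job_done(): hands the job in; it is judged then, once.
The state is a dict: "time_s": time; "joints": joint angles; "dq": joint speeds; "joint_efforts": joint torques, N m; "eef_pos": TCP position; "orientation": TCP orientation; "contact_force": force on the tool from outside, world axes, zero at the start; "ft_torque": the same for the moment, N m; "finger_gap": finger opening in m; "grasp_force": force on a finger pad.
Only numpy, scipy, OpenCV 4.12 (cv2) and the standard library are available. Lean on these libraries where they do the work, as an engineer would, in place of code of your own. Each camera call takes 0.05 s, during which the arm holds its last target. There are 200 camera calls.

## Working session

There is one attempt and no reset: what is moved stays moved. The work goes in short steps, Python scripts to look and compute and a tool call to move; the robot and the scene stay as the last step left them, time stands still between calls to the robot, and variables do not carry over. Pictures are saved under pics/ and viewed, at most 12 in all, crops included, and the job is handed in when it is done.

Besides the shell and the picture viewer there is one more tool, called after ">>>" by a JSON object that holds its "op" and its "data". play_rows: Moves the arm, as the interface text tells. Its arguments: {"type":"object","properties":{"rows":{"type":"array"},"squeeze":{"type":"number"}},"required":["rows"]}

```bash
mkdir -p pics; ls; python3 - <<'E'
from bench import *
import cv2,numpy as np
s=read_state();print(s)
for n in ("scene","top"):
    im,d=get_image(n);cv2.imwrite(f"pics/{n}0.png",im);np.save(f"pics/{n}0.npy",d);print(n,get_calibration(n))
E
```

```text
pics
{'time_s': 0.0, 'joints': array([ 9.68179003e-01,  2.59345949e-01,  1.53610757e+00,  6.91769156e-06,
        1.34796815e+00, -2.02809124e-01]), 'dq': array([-1.52808015e-04, -1.28958983e-03, -7.89401414e-05,  8.92150119e-05,
        1.32635208e-04, -9.44200869e-04]), 'joint_efforts': array([ 9.01074891e-04, -4.46025288e+01, -2.90579849e+01, -1.12616285e-04,
        1.13428410e-02,  1.99432611e-05]), 'eef_pos': array([0.21383403, 0.5062981 , 0.30306314]), 'orientation': array([ 1.98576010e-01,  9.80085064e-01, -8.40026144e-04, -3.61512939e-04]), 'contact_force': array([-0.17752095, -0.57545932, -0.02421865]), 'ft_torque': array([-0.06184686,  0.00124265,  0.06719099]), 'grasp_force': 0.0, 'finger_gap': 0.08508168988315462}
scene {'fx': 413.04173869525454, 'fy': 413.04173869525454, 'cx': 317.7762050041256, 'cy': 200.41005612570476, 'rvec': array([ 2.15622354,  0.69424531, -0.34002567]), 'tvec': array([-0.42891433, -0.11000711,  1.59001282])}
top {'fx': 490.95059619228175, 'fy': 490.95059619228175, 'cx': 325.9301570142298, 'cy': 202.894724704259, 'rvec': array([ 2.20614937, -2.15356538,  0.11628461]), 'tvec': array([-0.02347834,  0.53878418,  1.41731967])}
```

View pics/scene0.png

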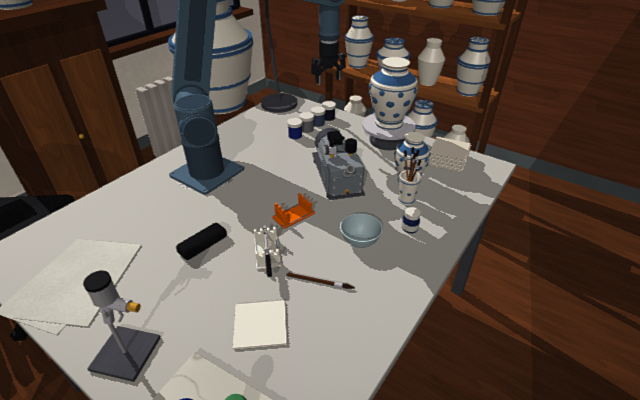

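View pics/top0.png

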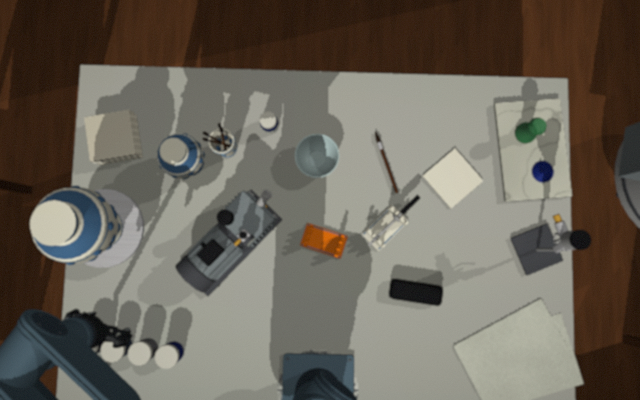

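The scene view shows the rest at (267,250) with the black grip toward the camera, the tile at (260,325) and the compressor at (340,165). The top view shows the grip at (410,205), the white rest at (387,230), the tile at (453,177) and the compressor at (230,240), whose filler tube is near (263,200).

```bash
cat > h.py <<'E'
from bench import *
import cv2,numpy as np
from scipy.spatial.transform import Rotation as R
def proj(c,P):
    return cv2.projectPoints(np.float64(P).reshape(-1,1,3),c['rvec'],c['tvec'],np.array([[c['fx'],0,c['cx']],[0,c['fy'],c['cy']],[0,0,1]]),None)[0][:,0]
def plane(c,uv,z):
    M=R.from_rotvec(c['rvec']).as_matrix();o=-M.T@c['tvec'];uv=np.atleast_2d(uv)
    d=np.c_[(uv[:,0]-c['cx'])/c['fx'],(uv[:,1]-c['cy'])/c['fy'],np.ones(len(uv))]@M
    return o+d*((z-o[2])/d[:,2])[:,None]
def cloud(c,d):
    v,u=np.mgrid[:400,:640];M=R.from_rotvec(c['rvec']).as_matrix()
    p=np.stack([(u-c['cx'])/c['fx']*d,(v-c['cy'])/c['fy']*d,d],-1)
    return (p-c['tvec'])@M
E
python3 - <<'E'
from h import *
c=get_calibration('top');im=cv2.imread('pics/top0.png');d=np.load('pics/top0.npy');P=cloud(c,d)
for n,uv,z in [('gripA',(410,205),.05),('tile',(453,177),.008),('comp',(230,240),.13),('rest',(387,230),.05),('bowl',(317,155),.06),('glasses',(416,291),.036),('brush',(387,160),.01),('orange',(323,240),.05)]: print(n,plane(c,uv,z)[0].round(3), P[uv[1],uv[0]].round(3))
a=cv2.resize(im[180:300,170:290],None,fx=5,fy=5,interpolation=cv2.INTER_CUBIC)
b=cv2.resize(im[180:260,350:430],(600,600),interpolation=cv2.INTER_CUBIC)
cv2.imwrite('pics/a.png',a);cv2.imwrite('pics/b.png',b)
E
```

```text
gripA [ 0.537 -0.254  0.05 ] [ 0.537 -0.254  0.049]
tile [ 0.628 -0.39   0.008] [ 0.629 -0.391  0.003]
comp [0.422 0.247 0.13 ] [0.423 0.248 0.126]
rest [ 0.463 -0.188  0.05 ] [ 0.465 -0.194  0.007]
bowl [0.674 0.019 0.06 ] [0.686 0.02  0.002]
glasses [ 0.29  -0.275  0.036] [ 0.29  -0.275  0.036]
brush [ 0.674 -0.191  0.01 ] [ 0.676 -0.192  0.002]
orange [ 0.43  -0.004  0.05 ] [ 0.431 -0.005  0.005]
```

View pics/a.png

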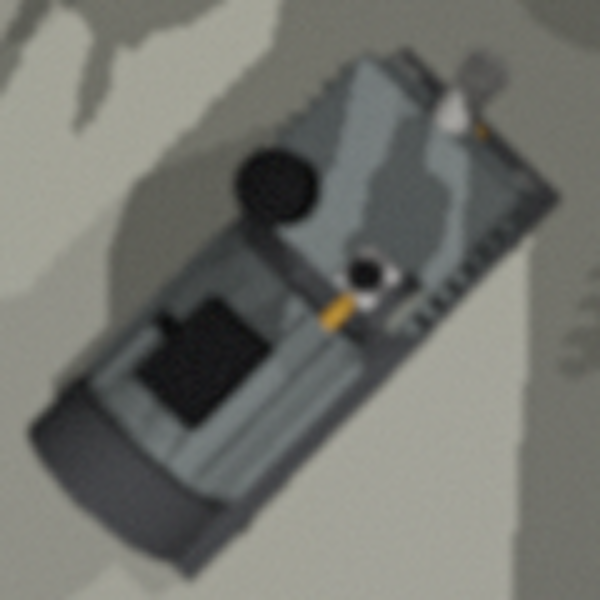

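View pics/b.png

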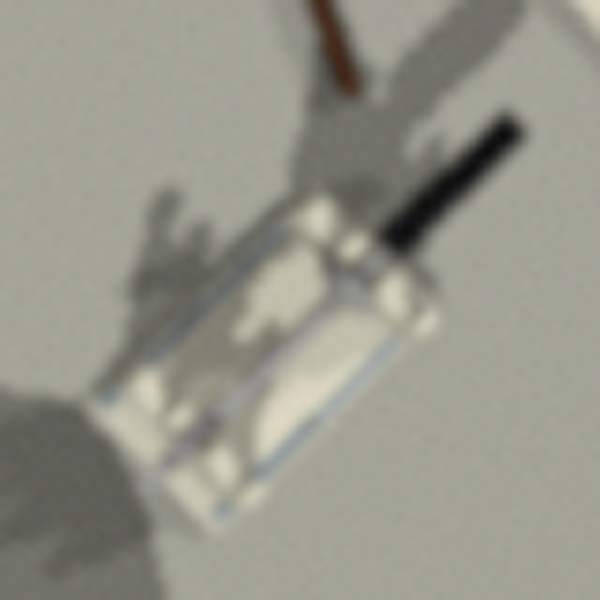

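The top crops show the tube mouth at about pixel (267,194), leaning to the upper right. The dipstick grip is the black bar running from (418,197) to (403,212), with the tip to the lower left.

```bash
python3 - <<'E'
from h import *
for n in ('top','scene'):
    c=get_calibration(n);im=cv2.imread(f'pics/{n}0.png');d=np.load(f'pics/{n}0.npy');P=cloud(c,d)
    D=P-np.array([.537,-.254,.05])
    m=(im.max(2)<45)&(np.abs(D[...,:2]).max(2)<.06)&(P[...,2]>.03)
    q=P[m];print(n,'grip n',m.sum(),q.mean(0).round(4),q.min(0).round(3),q.max(0).round(3))
    w,V=np.linalg.eigh(np.cov((q[:,:2]).T));v=V[:,1];print(' yaw',np.degrees(np.arctan2(v[1],v[0])),'extent',np.ptp((q[:,:2])@v))
    ex=(q[:,:2]-q[:,:2].mean(0))@v; print(' mid',(q[:,:2].mean(0)+v*(ex.max()+ex.min())/2).round(4))
    # white rest ; tile
    for nm,ctr,r,lo,hi in [('rest',(.463,-.188),.11,.03,.07),('tile',(.628,-.39),.11,.003,.02)]:
        k=(np.hypot(P[...,0]-ctr[0],P[...,1]-ctr[1])<r)&(P[...,2]>lo)&(P[...,2]<hi)&(im.min(2)>(120 if nm=='rest' else 0.8*im[(np.hypot(P[...,0]-ctr[0],P[...,1]-ctr[1])<.02)].min(1).mean()))
        if k.sum()<10: print(nm,k.sum()); continue
        rc=cv2.minAreaRect(P[k][:,:2].astype(np.float32)*1000);print(' ',nm,k.sum(),np.round(rc[0],1),np.round(rc[1],1),rc[2])
    # tube region
    if n=='top':
        print(P[190:202,260:274,2].round(3)); print(P[194,267])
    # case top: plane z~.128
    k=(np.hypot(P[...,0]-.45,P[...,1]-.2)<.2)&(np.abs(P[...,2]-.128)<.005)
    rc=cv2.minAreaRect(P[k][:,:2].astype(np.float32)*1000);print(' casetop',k.sum(),np.round(rc[0],1),np.round(rc[1],1),rc[2])
E
```

```text
top grip n 57 [ 0.536  -0.249   0.0531] [ 0.516 -0.273  0.047] [ 0.561 -0.227  0.062]
 yaw 135.41775060921265 extent 0.061833547513221565
 mid [ 0.5383 -0.2512]
  rest 279 [ 465.5 -178.4] [ 65.3 129.4] 45.71418762207031
  tile 1728 [ 623.6 -388.4] [215.3 205.7] 47.195838928222656
[[ 1.000e-03 -4.000e-03  6.000e-03  1.530e-01  1.470e-01  1.470e-01
   1.480e-01  1.480e-01  1.461e+00  1.000e-03 -2.000e-03 -0.000e+00
  -4.000e-03  2.000e-03]
 [-6.000e-03 -2.000e-03  1.580e-01  1.520e-01  1.420e-01  1.400e-01
   1.390e-01  1.440e-01  1.380e-01  1.460e-01  0.000e+00  0.000e+00
   2.000e-03  8.000e-03]
 [ 1.000e-03 -5.000e-03  1.580e-01  1.480e-01  1.410e-01  1.460e-01
   1.400e-01  1.380e-01  1.430e-01  1.430e-01  1.460e-01 -5.000e-03
   2.000e-03 -2.000e-03]
 [ 2.000e-03  1.480e-01  1.550e-01  1.610e-01  1.450e-01  1.430e-01
   1.380e-01  1.380e-01  1.380e-01  1.410e-01  1.450e-01 -1.000e-03
  -6.000e-03 -2.000e-03]
 [-2.000e-03  1.520e-01  1.610e-01  1.570e-01  1.350e-01  1.360e-01
   1.350e-01  1.330e-01  1.380e-01  1.390e-01  1.440e-01  1.440e-01
  -6.000e-03 -3.000e-03]
 [-1.000e-03  
[... 850 characters left out ...]
.410e-01
   1.370e-01  4.000e-03 -3.000e-03 -1.000e-03 -7.000e-03  4.000e-03
  -1.000e-03 -1.000e-03]
 [ 1.390e-01  1.430e-01  1.380e-01  1.400e-01  1.380e-01  1.350e-01
  -1.000e-03  3.000e-03 -1.000e-03  2.000e-03 -3.000e-03  5.000e-03
  -3.000e-03  5.000e-03]]
[0.54939653 0.15153408 0.13308441]
 casetop 1772 [428.  262.2] [118.3 282.4] 47.439109802246094
scene grip n 92 [ 0.5478 -0.2602  0.0509] [ 0.518 -0.283  0.038] [ 0.571 -0.231  0.056]
 yaw 135.45806193360977 extent 0.06820157116019454
 mid [ 0.5447 -0.2572]
  rest 296 [ 468.4 -182.4] [ 66.9 131.5] 44.96909713745117
  tile 2150 [ 613.8 -385.8] [143.9 157.4] 40.84345245361328
 casetop 598 [434.2 252.9] [119.1 301.7] 47.828399658203125
```

```bash
cat >> h.py <<'E'
def down(yaw,pitch=0):
    # tool x along horizontal yaw (deg), tool z down, then pitched so that tool x dips by pitch
    return R.from_euler('z',yaw,degrees=True)*R.from_euler('y',pitch,degrees=True)*R.from_euler('x',180,degrees=True)
def rel(p,Rt,base=None):
    s=read_state();p0,q0=base if base else (s['eef_pos'],R.from_quat(s['orientation']))
    sh=q0.inv().apply(np.array(p)-p0)*100;tv=(q0.inv()*Rt).as_rotvec()
    print('shift cm',sh.round(2),'turn',tv.round(3),'rows>=',max(np.linalg.norm(sh)/6.25,np.degrees(np.linalg.norm(tv))/10.7).round(1))
E
python3 - <<'E'
from h import *
rel([.49,.10,.42],down(135.4))
c=get_calibration('wrist');M=R.from_rotvec(c['rvec']).as_matrix();print(c,'cam pos',-M.T@c['tvec'],'axis',M[2])
E
```

```text
shift cm [-41.25 -26.7  -11.65] turn [-0.002 -0.     0.379] rows>= 8.1
{'fx': 309.70691628693146, 'fy': 309.70691628693146, 'cx': 317.7261629757402, 'cy': 201.91967417609214, 'rvec': array([-2.4100926 , -1.59755687, -0.2332206 ]), 'tvec': array([-0.55006382, -0.03497773,  0.37826076])} cam pos [0.14562486 0.53548589 0.37272391] axis [ 0.2629484  -0.11078425 -0.9584284 ]
```

>>> {"op": "play_rows", "data": {"rows": [[[-5, -3, -11.6, 0, 0, 0.1, 8.5], [-9, -6, -11.6, 0, 0, 0.2, 8.5], [-14, -9, -11.6, 0, 0, 0.3, 8.5], [-19, -12, -11.6, 0, 0, 0.38, 8.5], [-24, -15, -11.6, 0, 0, 0.38, 8.5], [-29, -18, -11.6, 0, 0, 0.38, 8.5], [-34, -21, -11.6, 0, 0, 0.38, 8.5], [-38, -24, -11.6, 0, 0, 0.38, 8.5], [-41.2, -26.7, -11.6, 0, 0, 0.38, 8.5], [-41.2, -26.7, -11.6, 0, 0, 0.38, 8.5], [-41.2, -26.7, -11.6, 0, 0, 0.38, 8.5], [-41.2, -26.7, -11.6, 0, 0, 0.38, 8.5]]]}}

```text
time_s: 1.6
eef_pos: [0.4891, 0.1014, 0.42]
orientation: [0.379, 0.925, 0.0, -0.0]
contact_force: [0.4, -0.8, 0.3]
finger_gap: 0.0852
grasp_force: 0.0
```

```bash
python3 - <<'E'
from h import *
s=read_state();print(s['time_s'],s['eef_pos'],s['joints'],s['orientation'])
c=get_calibration('wrist');np.save('pics/w1c.npy',np.r_[c['rvec'],c['tvec']])
im,d=get_image('wrist');cv2.imwrite('pics/w1.png',im);np.save('pics/w1.npy',d)
im,d=get_image('top');cv2.imwrite('pics/top1.png',im);np.save('pics/top1.npy',d)
E
```

```text
1.6 [0.48906798 0.10144351 0.41996558] [-1.93559922e-02  1.12432820e-01  1.43716869e+00  3.20801497e-04
  1.59207925e+00 -8.12043433e-01] [ 3.79310534e-01  9.25269416e-01  1.33611061e-04 -9.90239912e-05]
```

View pics/w1.png

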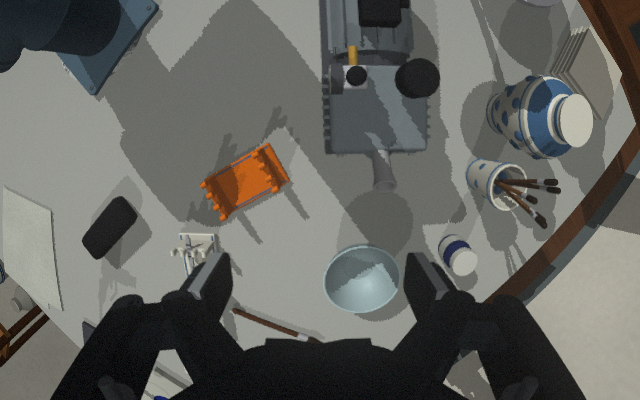

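The wrist view shows the filler tube ending in its mouth at about (384,185). The front edge of the case runs from (326,152) to (428,153), with the bowl at (362,278) and the brush pot at (497,185).

```bash
cat >> h.py <<'E'
def wcloud(c,rt,d):
    v,u=np.mgrid[:400,:640];x=(u-c['cx'])/c['fx'];y=(v-c['cy'])/c['fy'];r=np.hypot(x,y)+1e-9
    k=np.tan(np.minimum(r,1.5))/r;M=R.from_rotvec(rt[:3]).as_matrix()
    return (np.stack([x*k*d,y*k*d,d],-1)-rt[3:])@M
def wplane(c,rt,uv,z):
    uv=np.atleast_2d(uv).astype(float);x=(uv[:,0]-c['cx'])/c['fx'];y=(uv[:,1]-c['cy'])/c['fy'];r=np.hypot(x,y)+1e-9
    k=np.sin(r)/r;M=R.from_rotvec(rt[:3]).as_matrix();o=-M.T@rt[3:];D=np.c_[x*k,y*k,np.cos(r)]@M
    return o+D*((z-o[2])/D[:,2])[:,None]
E
python3 - <<'E'
from h import *
c=get_calibration('wrist');rt=np.load('pics/w1c.npy');d=np.load('pics/w1.npy');im=cv2.imread('pics/w1.png');P=wcloud(c,rt,d)
print('table check',np.median(P[230:240,180:300,2]))
V,U=np.mgrid[:400,:640]
k=(np.abs(P[...,2]-.128)<.006)&(U>300)&(U<450)&(V<160)&(V>60);print(k.sum())
rc=cv2.minAreaRect(P[k][:,:2].astype(np.float32)*1000);print(np.round(rc[0],1),rc[1:])
# front edge: per column lowest row of case top
pts=[]
for u in list(range(332,365))+list(range(402,422)):
    vs=np.where(k[:,u])[0]
    if len(vs): pts.append((u,vs.max()))
W=wplane(c,rt,pts,.128);l=cv2.fitLine(W[:,:2].astype(np.float32),cv2.DIST_HUBER,0,.001,.001).ravel();yaw=np.degrees(np.arctan2(l[1],l[0]));print('front edge yaw',yaw,l[2:])
# side edges
for side in(0,1):
    pts=[]
    for v in range(100,148):
        us=np.where(k[v])[0]
        pts.append((us.min() if side==0 else us.max(),v))
    W=wplane(c,rt,pts,.128);l=cv2.fitLine(W[:,:2].astype(np.float32),cv2.DIST_HUBER,0,.001,.001).ravel();print('side',np.degrees(np.arctan2(l[1],l[0])),l[2:])
# tube points
for nm,Q in (('w',P),('top',cloud(get_calibration('top'),np.load('pics/top0.npy')))):
  f=np.array([np.cos(np.radians(-43)),np.sin(np.radians(-43))]);n=np.array([-f[1],f[0]])
  g=np.stack([(Q[...,:2]-[.549,.152])@f,(Q[...,:2]-[.549,.152])@n,Q[...,2]],-1)
  m=(np.abs(g[...,0])<.05)&(np.abs(g[...,1])<.03)&(g[...,2]>.09)&(g[...,2]<.19)
  q=g[m];print(nm,m.sum())
  t=(q[:,0]+q[:,2])/2**.5; s=(q[:,2]-q[:,0])/2**.5
  for a in np.arange(.05,.135,.006):
    b=(t>=a)&(t<a+.006)
    if b.sum()>2: print('  t %.3f n %d side %.4f..%.4f mean %.4f  s max %.4f'%(a,b.sum(),q[b,1].min(),q[b,1].max(),q[b,1].mean(),np.percentile(s[b],95)))
E
```

```text
table check -0.0005505870519234369
6656
[484.  209.1] ((120.36875915527344, 117.88156127929688), 47.89997100830078)
front edge yaw 48.070583 [0.50609756 0.16022152]
side -43.695244 [0.44808552 0.16193984]
side -42.045628 [0.5379728  0.23707452]
w 1413
  t 0.050 n 76 side -0.0281..0.0294 mean -0.0000  s max 0.1253
  t 0.056 n 436 side -0.0294..0.0299 mean -0.0001  s max 0.1245
  t 0.062 n 122 side -0.0292..0.0299 mean -0.0057  s max 0.1185
  t 0.068 n 82 side -0.0126..0.0080 mean -0.0037  s max 0.1174
  t 0.074 n 77 side -0.0130..0.0088 mean -0.0039  s max 0.1174
  t 0.080 n 69 side -0.0129..0.0075 mean -0.0035  s max 0.1178
  t 0.086 n 82 side -0.0119..0.0081 mean -0.0033  s max 0.1175
  t 0.092 n 78 side -0.0129..0.0089 mean -0.0034  s max 0.1180
  t 0.098 n 141 side -0.0134..0.0108 mean -0.0014  s max 0.1194
  t 0.104 n 221 side -0.0149..0.0121 mean -0.0017  s max 0.1199
top 298
  t 0.050 n 27 side -0.0299..0.0281 mean -0.0026  s max 0.1250
  t 0.056 n 92 side -0.0299..0.0285 mean -0.0008  s max 0.1252
  t 0.062 n 26 side -0.0284..0.0272 mean -0.0017  s max 0.1229
  t 0.068 n 16 side -0.0105..0.0082 mean -0.0026  s max 0.1163
  t 0.074 n 11 side -0.0109..0.0102 mean -0.0007  s max 0.1169
  t 0.080 n 13 side -0.0104..0.0091 mean -0.0019  s max 0.1176
  t 0.086 n 13 side -0.0103..0.0084 mean -0.0015  s max 0.1173
  t 0.092 n 18 side -0.0111..0.0050 mean -0.0015  s max 0.1170
  t 0.098 n 32 side -0.0124..0.0111 mean 0.0006  s max 0.1182
  t 0.104 n 30 side -0.0128..0.0133 mean 0.0008  s max 0.1191
  t 0.110 n 6 side -0.0107..0.0053 mean -0.0021  s max 0.1197
```

```bash
python3 - <<'E'
from h import *
rel([.535,-.248,.22],down(135.4))
E
```

```text
shift cm [-27.79 -21.68  20.01] turn [0.    0.    0.001] rows>= 6.5
```

>>> {"op": "play_rows", "data": {"rows": [[[-4, -3, 2, 0, 0, 0, 8.5], [-8, -6, 5, 0, 0, 0, 8.5], [-12, -9, 8, 0, 0, 0, 8.5], [-16, -12, 11, 0, 0, 0, 8.5], [-20, -15, 14, 0, 0, 0, 8.5], [-24, -18.5, 17, 0, 0, 0, 8.5], [-27.8, -21.7, 20, 0, 0, 0, 8.5], [-27.8, -21.7, 20, 0, 0, 0, 8.5], [-27.8, -21.7, 20, 0, 0, 0, 8.5], [-27.8, -21.7, 20, 0, 0, 0, 8.5]]]}}

```text
time_s: 2.95
eef_pos: [0.5353, -0.2481, 0.2211]
orientation: [0.379, 0.925, -0.0, 0.001]
contact_force: [0.8, -0.1, -0.9]
finger_gap: 0.085
grasp_force: 0.0
```

```bash
python3 - <<'E'
from h import *
s=read_state();print(s['time_s'],s['eef_pos'],s['joints'],s['orientation'])
c=get_calibration('wrist');rt=np.r_[c['rvec'],c['tvec']];np.save('pics/w2c.npy',rt)
im,d=get_image('wrist');cv2.imwrite('pics/w2.png',im);np.save('pics/w2.npy',d)
P=wcloud(c,rt,d)
D=P[...,:2]-np.array([.535,-.248]);f=np.array([np.cos(np.radians(135.4)),np.sin(np.radians(135.4))]);n=np.array([-f[1],f[0]])
a=D@f;b=D@n
m=(im.max(2)<60)&(np.abs(a)<.08)&(np.abs(b)<.025)&(np.abs(P[...,2]-.05)<.012)
print(m.sum(),P[m][:,2].max());rc=cv2.minAreaRect((np.c_[a[m],b[m]]*1000).astype(np.float32));print(rc)
k=(np.abs(a-.1)<.09)&(np.abs(b)<.045)&(P[...,2]>.035)&(P[...,2]<.07)&(im.min(2)>100)
rc=cv2.minAreaRect((np.c_[a[k],b[k]]*1000).astype(np.float32));print('rest',k.sum(),rc)
E
```

```text
2.95 [ 0.53530543 -0.24806177  0.2211258 ] [-6.22984015e-01  3.93736428e-01  1.55331990e+00  2.62885841e-04
  1.19285424e+00 -1.41604455e+00] [ 3.79185729e-01  9.25320194e-01 -7.62343056e-05  8.46448114e-04]
1407 0.05539002463219098
((5.451072692871094, 0.4825935363769531), (17.151309967041016, 93.02262878417969), 86.90304565429688)
rest 2615 ((96.7566146850586, 1.0863037109375), (132.60848999023438, 66.4407958984375), 0.1996229588985443)
```

View pics/w2.png

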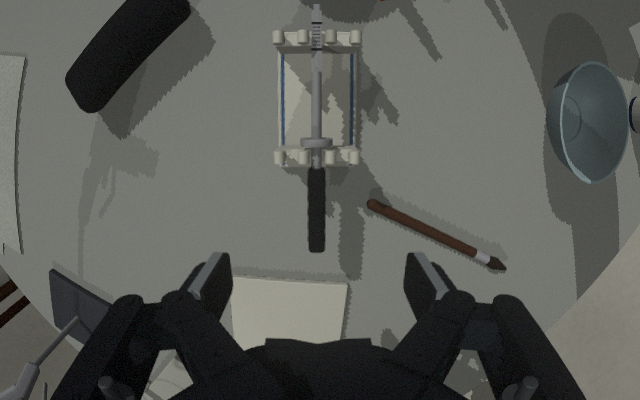

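The wrist view shows the dipstick notched face up, with the grip from (317,168) to (317,252), the collar at (317,143) and the tip at (317,8). The tool is well aligned, so I descend, close and lift.

>>> {"op": "play_rows", "data": {"rows": [[[0.8, -0.07, 3, 0, 0, 0, 8.5], [0.8, -0.07, 6, 0, 0, 0, 8.5], [0.8, -0.07, 9, 0, 0, 0, 8.5], [0.8, -0.07, 11, 0, 0, 0, 8.5], [0.8, -0.07, 12.2, 0, 0, 0, 8.5], [0.8, -0.07, 12.2, 0, 0, 0, 8.5], [0.8, -0.07, 12.2, 0, 0, 0, 4], [0.8, -0.07, 12.2, 0, 0, 0, 2], [0.8, -0.07, 12.2, 0, 0, 0, 0.5], [0.8, -0.07, 12.2, 0, 0, 0, 0.5], [0.8, -0.07, 12.2, 0, 0, 0, 0.5], [0.8, -0.07, 12.2, 0, 0, 0, 0.5], [0.8, -0.07, 12.2, 0, 0, 0, 0.5]]], "squeeze": 60}}

```text
time_s: 4.62
eef_pos: [0.5286, -0.2445, 0.0982]
orientation: [0.38, 0.925, -0.0, 0.0]
contact_force: [-1.0, -0.5, 2.9]
finger_gap: 0.0129
grasp_force: 61.1
```

>>> {"op": "play_rows", "data": {"rows": [[[0, 0, -1, 0, 0, 0, 0.5], [0, 0, -3, 0, 0, 0, 0.5], [0, 0, -7, 0, 0, 0, 0.5], [0, 0, -12, 0, 0, 0, 0.5], [0, 0, -17, 0, 0, 0, 0.5], [0, 0, -22, 0, 0, 0, 0.5], [0, 0, -25, 0, 0, 0, 0.5], [0, 0, -25, 0, 0, 0, 0.5], [0, 0, -25, 0, 0, 0, 0.5]]]}}

```text
time_s: 5.75
eef_pos: [0.5281, -0.2439, 0.3466]
orientation: [0.38, 0.925, 0.0, -0.001]
contact_force: [0.0, -0.1, -0.9]
finger_gap: 0.0127
grasp_force: 60.5
```

```bash
python3 - <<'E'
from h import *
s=read_state();print(s['time_s'],s['eef_pos'],s['orientation'],s['grasp_force'],s['finger_gap'])
c=get_calibration('wrist');rt=np.r_[c['rvec'],c['tvec']];np.save('pics/w3c.npy',rt)
im,d=get_image('wrist');cv2.imwrite('pics/w3.png',im);np.save('pics/w3.npy',d)
P=wcloud(c,rt,d)
q=R.from_quat(s['orientation']);T=q.inv().apply((P.reshape(-1,3)-s['eef_pos'])).reshape(P.shape)  # tool frame
m=(T[...,2]>.03)&(T[...,2]<.075)&(np.abs(T[...,1])<.02)&(T[...,0]>.0)&(T[...,0]<.22)
t=T[m];print(m.sum(),'x range',t[:,0].min(),t[:,0].max())
for a in np.arange(0,.2,.01):
    b=(t[:,0]>=a)&(t[:,0]<a+.01)
    if b.sum()>2: print('%.2f n%d y %.4f..%.4f mid %.4f z min %.4f med %.4f'%(a,b.sum(),*np.percentile(t[b,1],[2,98,50]),np.percentile(t[b,2],5),np.median(t[b,2])))
# preinsert candidates
E
```

```text
5.75 [ 0.52807761 -0.24386932  0.34655354] [ 3.80070294e-01  9.24956935e-01  3.30410517e-04 -1.06353690e-03] 60.50035357475281 0.012719063260775857
9685 x range 6.286814138368008e-06 0.1207394874932539
0.00 n1533 y -0.0194..0.0193 mid -0.0001 z min 0.0350 med 0.0455
0.01 n1976 y -0.0153..0.0148 mid -0.0005 z min 0.0320 med 0.0452
0.02 n716 y -0.0063..0.0061 mid -0.0001 z min 0.0455 med 0.0501
0.03 n354 y -0.0042..0.0037 mid -0.0001 z min 0.0494 med 0.0507
0.04 n1557 y -0.0115..0.0117 mid -0.0001 z min 0.0410 med 0.0455
0.05 n503 y -0.0037..0.0040 mid -0.0000 z min 0.0494 med 0.0507
0.06 n502 y -0.0036..0.0039 mid -0.0000 z min 0.0493 med 0.0506
0.07 n518 y -0.0035..0.0038 mid 0.0001 z min 0.0491 med 0.0506
0.08 n519 y -0.0035..0.0038 mid 0.0003 z min 0.0492 med 0.0506
0.09 n503 y -0.0035..0.0042 mid 0.0003 z min 0.0492 med 0.0507
0.10 n496 y -0.0039..0.0038 mid -0.0000 z min 0.0508 med 0.0520
0.11 n484 y -0.0035..0.0042 mid 0.0004 z min 0.0506 med 0.0518
0.12 n24 y -0.0030..0.0043 mid 0.0010 z min 0.0514 med 0.0520
```

View pics/w3.png

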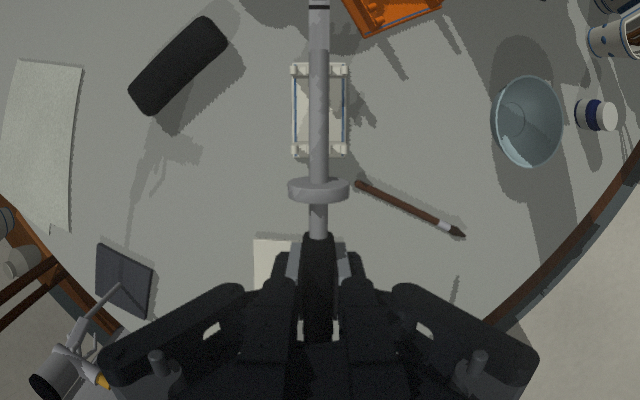

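The wrist view shows the dipstick held straight, with the collar at (318,188) and the rod running up along column 318.

```bash
cat >> h.py <<'E'
MOUTH=np.array([.5505,.1485,.152]);YAW=137.7
def tcp_for(gap,C,M=MOUTH,yaw=YAW):
    Rt=down(yaw,45);a=Rt.apply([1,0,0]);return M-a*gap-Rt.apply(C),Rt
E
python3 - <<'E'
from h import *
c=get_calibration('wrist');rt=np.load('pics/w3c.npy');d=np.load('pics/w3.npy');P=wcloud(c,rt,d);s=read_state()
q=R.from_quat(s['orientation']);T=q.inv().apply((P.reshape(-1,3)-s['eef_pos'])).reshape(P.shape)
m=(np.abs(np.abs(T[...,1])-.009)<.002)&(T[...,0]>.03)&(T[...,0]<.07)&(T[...,2]>.035)&(T[...,2]<.065)
print(np.percentile(T[m][:,0],[2,10,25,50,75,90,98]).round(4), np.percentile(T[m][:,2],[2,50,98]).round(4))
m=(np.abs(T[...,1])<.003)&(T[...,0]>.08)&(T[...,0]<.13)&(T[...,2]>.045)&(T[...,2]<.06)
t=T[m]
for a in np.arange(.09,.112,.002):
    b=(t[:,0]>=a)&(t[:,0]<a+.002);print(a.round(3),np.median(t[b,2]).round(4))
p,Rt=tcp_for(.15,np.array([.050,0,.054]));print(p);rel(p,Rt)
E
```

```text
[0.0406 0.0415 0.0429 0.0451 0.0461 0.0463 0.0464] [0.0424 0.0459 0.06  ]
0.09 0.0498
0.092 0.0499
0.094 0.0495
0.096 0.0497
0.098 0.0505
0.1 0.0517
0.102 0.0516
0.104 0.0515
0.106 0.0515
0.108 0.0514
0.11 0.0516
0.112 0.0512
[0.62685773 0.07901981 0.33160512]
shift cm [15.66 29.91  1.48] turn [-0.017 -0.789 -0.039] rows>= 5.4
```

>>> {"op": "play_rows", "data": {"rows": [[[2, 4, -3, 0, 0, 0, 0.5], [4, 8, -3, 0, -0.1, 0, 0.5], [6, 12, -3, 0, -0.25, -0.01, 0.5], [8, 16, -3, -0.01, -0.4, -0.02, 0.5], [10, 20, -2, -0.01, -0.55, -0.02, 0.5], [12, 24, -1, -0.01, -0.68, -0.03, 0.5], [14, 27, 0, -0.02, -0.79, -0.04, 0.5], [15.3, 29.9, 1.5, -0.02, -0.79, -0.04, 0.5], [15.3, 29.9, 1.5, -0.02, -0.79, -0.04, 0.5], [15.3, 29.9, 1.5, -0.02, -0.79, -0.04, 0.5], [15.3, 29.9, 1.5, -0.02, -0.79, -0.04, 0.5]]]}}

```text
time_s: 7.18
eef_pos: [0.6299, 0.0748, 0.333]
orientation: [0.333, 0.861, -0.138, 0.359]
contact_force: [-0.4, 0.6, -0.6]
finger_gap: 0.0125
grasp_force: 60.5
```

```bash
python3 - <<'E'
from h import *
s=read_state();print(s['time_s'],s['eef_pos'],s['joints'].round(3),s['orientation'],s['grasp_force'])
c=get_calibration('wrist');rt=np.r_[c['rvec'],c['tvec']];np.save('pics/w4c.npy',rt)
im,d=get_image('wrist');cv2.imwrite('pics/w4.png',im);np.save('pics/w4.npy',d)
for n in ('top','scene'):
    a,b=get_image(n);cv2.imwrite(f'pics/{n}4.png',a);np.save(f'pics/{n}4.npy',b)
E
```

```text
7.175 [0.62988815 0.07477924 0.33301622] [ 0.197  0.258  1.676 -0.843  0.869 -0.181] [ 0.33333679  0.86067805 -0.13752653  0.35945283] 60.50997018814087
```

View pics/w4.png

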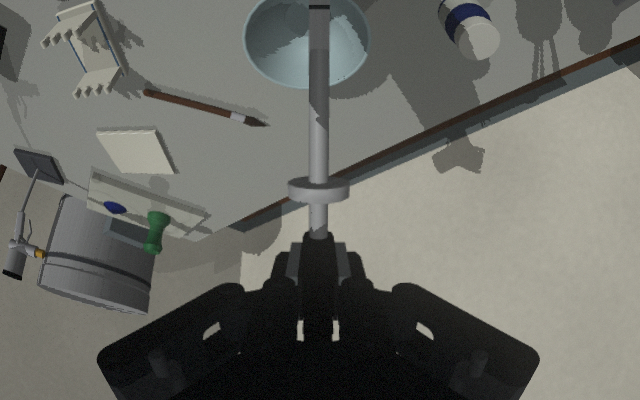

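The wrist view shows the rod along column 318 and the collar at (318,188). The tip and tube are out of frame above row 0, so I check them in the top and scene views with the predicted points marked.

```bash
sed -i 's/^def tcp_for/C0=np.array([.0467,0,.0536])\ndef tcp_for/' h.py; python3 - <<'E'
from h import *
s=read_state();q=R.from_quat(s['orientation']);p=s['eef_pos']
tip=p+q.apply(C0+[.11,0,0]);col=p+q.apply(C0)
u=-down(YAW,45).apply([1,0,0]);Rm=R.from_rotvec(0*u)
a=np.linspace(0,2*np.pi,24);e1=np.cross(u,[0,0,1]);e1/=np.linalg.norm(e1);e2=np.cross(u,e1)
rim=MOUTH+.0145*(np.cos(a)[:,None]*e1+np.sin(a)[:,None]*e2)
print('tip',tip,'tip in mouth: along',(tip-MOUTH)@u,'off',(tip-MOUTH)@e1,(tip-MOUTH)@e2,'axis err',np.degrees(np.arccos(-q.apply([1,0,0])@u)))
out=[]
for n in('top','scene'):
    c=get_calibration(n);im=cv2.imread(f'pics/{n}4.png');t=proj(c,[tip,col]);r=proj(c,rim);ctr=t[0]
    k=10;w=40;o=np.round(ctr-[w/2,28]).astype(int) ; cr=im[o[1]:o[1]+56,o[0]:o[0]+w]
    cr=cv2.resize(cr,None,fx=k,fy=k,interpolation=cv2.INTER_CUBIC)
    f=lambda x:tuple(int(v) for v in ((x-o+.5)*k))
    for x in r: cv2.circle(cr,f(x),2,(0,0,255),-1)
    cv2.circle(cr,f(t[0]),4,(0,255,0),-1);cv2.line(cr,f(t[0]),f(t[1]),(0,255,0),1)
    print(n,t.round(1),r.mean(0).round(1));out.append(cr)
cv2.imwrite('pics/chk4.png',np.hstack(out))
E
```

```text
tip [0.57695812 0.12377775 0.18438861] tip in mouth: along 0.04850486723778118 off 0.0004787020401267494 0.0027004523780855606 axis err 0.326318260702392
top [[275.9 181.6]
 [295.1 155. ]] [267.6 193. ]
scene [[353.3 165.7]
 [361.9 157.6]] [349.7 168. ]
```

View pics/chk4.png

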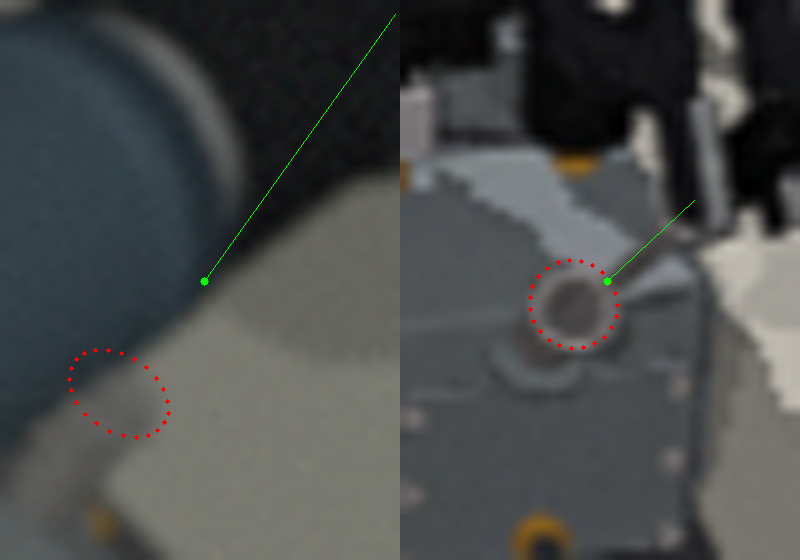

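The marked rim lands on the mouth in both views (the scene ring is centred near (575,305) in the crop), and the rod follows the predicted line. I now align and insert.

```bash
python3 - <<'E'
from h import *
for g in (.12,.095,.05,0): rel(*tcp_for(g,C0))
E
```

```text
shift cm [ 3.82  0.09 -0.21] turn [ 0.003  0.005 -0.002] rows>= 0.6
shift cm [ 6.32  0.08 -0.22] turn [ 0.003  0.005 -0.002] rows>= 1.0
shift cm [10.82  0.07 -0.24] turn [ 0.003  0.005 -0.002] rows>= 1.7
shift cm [15.82  0.06 -0.27] turn [ 0.003  0.005 -0.002] rows>= 2.5
```

>>> {"op": "play_rows", "data": {"rows": [[[1, 0.1, -0.2, 0, 0, 0, 0.5], [2.5, 0.1, -0.2, 0, 0.01, 0, 0.5], [3.8, 0.1, -0.2, 0, 0.01, 0, 0.5], [3.8, 0.1, -0.2, 0, 0.01, 0, 0.5], [3.8, 0.1, -0.2, 0, 0.01, 0, 0.5], [3.8, 0.1, -0.2, 0, 0.01, 0, 0.5]]]}}

```text
time_s: 8.07
eef_pos: [0.6102, 0.0956, 0.3078]
orientation: [0.333, 0.863, -0.135, 0.356]
contact_force: [0.3, -0.1, -0.3]
finger_gap: 0.013
grasp_force: 60.5
```

```bash
python3 - <<'E'
from h import *
for g in (.12,.095,.05,0): rel(*tcp_for(g,C0))
a,b=get_image('scene');cv2.imwrite('pics/scene5.png',a)
c=get_calibration('scene');s=read_state();q=R.from_quat(s['orientation']);p=s['eef_pos'];t=proj(c,[p+q.apply(C0+[.11,0,0]),p+q.apply(C0+[.05,0,0])])
k=12;o=np.array([325,145]);cr=cv2.resize(a[145:190,325:380],None,fx=k,fy=k,interpolation=cv2.INTER_CUBIC)
cr=np.hstack([cr]);
for x in t: cv2.circle(cr,tuple(int(v) for v in (x-o+.5)*k),3,(0,255,0),-1)
cv2.imwrite('pics/chk5.png',cr)
E
```

```text
shift cm [-0.02 -0.1   0.01] turn [ 0.004 -0.005 -0.001] rows>= 0.0
shift cm [ 2.48 -0.1   0.02] turn [ 0.004 -0.005 -0.001] rows>= 0.4
shift cm [ 6.98 -0.11  0.04] turn [ 0.004 -0.005 -0.001] rows>= 1.1
shift cm [11.98 -0.11  0.07] turn [ 0.004 -0.005 -0.001] rows>= 1.9
```

View pics/chk5.png

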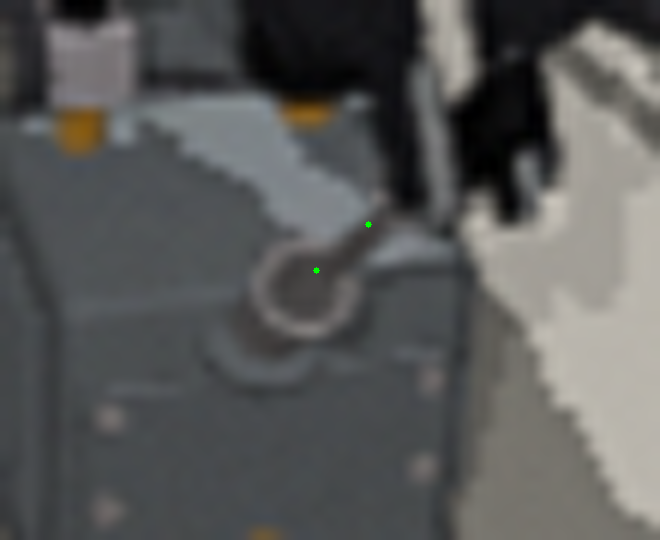

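The crop shows the tip just at the mouth (316,270), entering the ring centred near (305,285), as predicted. I go on slowly.

>>> {"op": "play_rows", "data": {"rows": [[[1, -0.07, 0, 0, 0, 0, 0.5], [2, -0.07, 0, 0, 0, 0, 0.5], [3, -0.07, 0, 0, 0, 0, 0.5], [3.8, -0.07, 0, 0, 0, 0, 0.5], [3.8, -0.07, 0, 0, 0, 0, 0.5]]]}}

```text
time_s: 8.75
eef_pos: [0.5889, 0.1137, 0.2798]
orientation: [0.333, 0.863, -0.136, 0.355]
contact_force: [0.8, -1.0, 0.5]
finger_gap: 0.0129
grasp_force: 60.5
```

```bash
python3 - <<'E'
from h import *
s=read_state();q=R.from_quat(s['orientation']);print('F tool',q.inv().apply(s['contact_force']).round(2),s['ft_torque'].round(2))
for g in (.05,0): rel(*tcp_for(g,C0))
E
```

```text
F tool [-1.22 -0.21  0.54] [0.26 0.3  0.01]
shift cm [ 3.03 -0.01  0.03] turn [ 0.003 -0.006  0.001] rows>= 0.5
shift cm [ 8.03 -0.    0.06] turn [ 0.003 -0.006  0.001] rows>= 1.3
```

>>> {"op": "play_rows", "data": {"rows": [[[1, 0, 0, 0, 0, 0, 0.5], [2, 0, 0, 0, 0, 0, 0.5], [3, 0, 0, 0, 0, 0, 0.5], [4, 0, 0, 0, 0, 0, 0.5], [5, 0, 0, 0, 0, 0, 0.5], [6, 0, 0, 0, 0, 0, 0.5], [6.6, 0, 0, 0, 0, 0, 0.5], [6.6, 0, 0, 0, 0, 0, 0.5]]]}}

```text
time_s: 9.75
eef_pos: [0.5545, 0.1451, 0.2338]
orientation: [0.333, 0.863, -0.136, 0.355]
contact_force: [1.4, 0.2, -0.9]
finger_gap: 0.0131
grasp_force: 60.5
```

```bash
python3 - <<'E'
from h import *
s=read_state();q=R.from_quat(s['orientation']);print('F tool',q.inv().apply(s['contact_force']).round(2),'M tool',q.inv().apply(s['ft_torque']).round(2))
for g in (.05,0): rel(*tcp_for(g,C0))
E
```

```text
F tool [-0.01  1.12  1.31] M tool [ 0.01  0.41 -0.02]
shift cm [-3.52 -0.02  0.03] turn [ 0.003 -0.005  0.   ] rows>= 0.6
shift cm [ 1.48 -0.02  0.06] turn [ 0.003 -0.005  0.   ] rows>= 0.2
```

Sliding freely. I now press down to the stop in small steps.

>>> {"op": "play_rows", "data": {"rows": [[[0.5, 0, 0, 0, 0, 0, 0.5], [0.9, 0, 0, 0, 0, 0, 0.5], [1.2, 0, 0, 0, 0, 0, 0.5], [1.4, 0, 0, 0, 0, 0, 0.5], [1.4, 0, 0, 0, 0, 0, 0.5], [1.4, 0, 0, 0, 0, 0, 0.5]]]}}

```text
time_s: 10.5
eef_pos: [0.5475, 0.1516, 0.2244]
orientation: [0.333, 0.863, -0.136, 0.355]
contact_force: [-0.6, -0.2, -0.7]
finger_gap: 0.0129
grasp_force: 60.5
```

```bash
python3 - <<'E'
from h import *
s=read_state();q=R.from_quat(s['orientation']);print('F tool',q.inv().apply(s['contact_force']).round(2),'M tool',q.inv().apply(s['ft_torque']).round(2))
rel(*tcp_for(0,C0))
c=get_calibration('wrist');rt=np.r_[c['rvec'],c['tvec']];im,d=get_image('wrist');cv2.imwrite('pics/w6.png',im)
P=wcloud(c,rt,d);T=q.inv().apply((P.reshape(-1,3)-s['eef_pos'])).reshape(P.shape)
m=(np.abs(np.abs(T[...,1])-.009)<.003)&(T[...,0]>.03)&(T[...,0]<.07)&(T[...,2]>.03)&(T[...,2]<.065)
t=T[m];print(m.sum(),np.histogram(t[:,0],bins=np.arange(.03,.071,.002)))
E
```

```text
F tool [ 0.75 -0.56  0.26] M tool [ 0.03  0.4  -0.02]
shift cm [ 0.15 -0.02  0.06] turn [ 0.004 -0.005 -0.001] rows>= 0.0
2019 (array([  0,   0,   0,   0,   0,  95, 147, 173, 227,   3, 147, 168, 150,
       152, 143, 139, 131, 119, 118, 107]), array([0.03 , 0.032, 0.034, 0.036, 0.038, 0.04 , 0.042, 0.044, 0.046,
       0.048, 0.05 , 0.052, 0.054, 0.056, 0.058, 0.06 , 0.062, 0.064,
       0.066, 0.068, 0.07 ]))
```

>>> {"op": "play_rows", "data": {"rows": [[[0.1, 0, 0, 0, 0, 0, 0.5], [0.2, 0, 0, 0, 0, 0, 0.5], [0.3, 0, 0, 0, 0, 0, 0.5], [0.3, 0, 0, 0, 0, 0, 0.5], [0.3, 0, 0, 0, 0, 0, 0.5]]]}}

```text
time_s: 11.18
eef_pos: [0.5458, 0.1531, 0.2222]
orientation: [0.333, 0.863, -0.136, 0.355]
contact_force: [-0.8, -0.1, -1.1]
finger_gap: 0.0133
grasp_force: 60.5
```

```bash
cat > chk.py <<'E'
from h import *
s=read_state();q=R.from_quat(s['orientation']);print('F tool',q.inv().apply(s['contact_force']).round(2),'M tool',q.inv().apply(s['ft_torque']).round(2))
rel(*tcp_for(0,C0))
c=get_calibration('wrist');rt=np.r_[c['rvec'],c['tvec']];im,d=get_image('wrist');cv2.imwrite('pics/w6.png',im)
P=wcloud(c,rt,d);T=q.inv().apply((P.reshape(-1,3)-s['eef_pos'])).reshape(P.shape)
m=(np.abs(np.abs(T[...,1])-.009)<.003)&(T[...,0]>.03)&(T[...,0]<.07)&(T[...,2]>.03)&(T[...,2]<.065)
t=T[m];print(m.sum(),np.histogram(t[:,0],bins=np.arange(.04,.057,.001)))
E
python3 chk.py
```

```text
F tool [ 1.18 -0.64  0.38] M tool [ 0.03  0.4  -0.02]
shift cm [-0.17 -0.02  0.06] turn [ 0.004 -0.005 -0.001] rows>= 0.0
1992 (array([26, 65, 71, 73, 69, 78, 52, 74, 83, 74, 83, 82, 74, 80, 78, 69]), array([0.04 , 0.041, 0.042, 0.043, 0.044, 0.045, 0.046, 0.047, 0.048,
       0.049, 0.05 , 0.051, 0.052, 0.053, 0.054, 0.055, 0.056]))
```

>>> {"op": "play_rows", "data": {"rows": [[[0.1, 0, 0, 0, 0, 0, 0.5], [0.2, 0, 0, 0, 0, 0, 0.5], [0.2, 0, 0, 0, 0, 0, 0.5], [0.2, 0, 0, 0, 0, 0, 0.5]]]}}

```text
time_s: 11.72
eef_pos: [0.5456, 0.1534, 0.222]
orientation: [0.333, 0.862, -0.136, 0.356]
contact_force: [3.3, -4.7, 3.7]
finger_gap: 0.0131
grasp_force: 60.4
```

```bash
python3 chk.py
```

```text
F tool [-6.64 -1.28  1.32] M tool [ 0.15 -0.6  -0.12]
shift cm [-0.21 -0.03  0.08] turn [ 0.003 -0.003 -0.001] rows>= 0.0
1962 (array([27, 64, 70, 75, 76, 74, 52, 71, 80, 78, 77, 80, 78, 78, 73, 77]), array([0.04 , 0.041, 0.042, 0.043, 0.044, 0.045, 0.046, 0.047, 0.048,
       0.049, 0.05 , 0.051, 0.052, 0.053, 0.054, 0.055, 0.056]))
```

The collar is on the stop (6.6 N, no further travel). I hold there for a moment, then draw it out.

>>> {"op": "play_rows", "data": {"rows": [[[0.05, 0, 0, 0, 0, 0, 0.5], [0.05, 0, 0, 0, 0, 0, 0.5], [0.05, 0, 0, 0, 0, 0, 0.5], [0.05, 0, 0, 0, 0, 0, 0.5], [0.05, 0, 0, 0, 0, 0, 0.5], [0.05, 0, 0, 0, 0, 0, 0.5], [0.05, 0, 0, 0, 0, 0, 0.5], [0.05, 0, 0, 0, 0, 0, 0.5]]]}}

```text
time_s: 12.78
eef_pos: [0.5456, 0.1534, 0.222]
orientation: [0.334, 0.862, -0.136, 0.357]
contact_force: [3.9, -6.0, 4.2]
finger_gap: 0.0127
grasp_force: 60.4
```

>>> {"op": "play_rows", "data": {"rows": [[[-0.5, 0, 0, 0, 0, 0, 0.5], [-1.5, 0, 0, 0, 0, 0, 0.5], [-3, 0, 0, 0, 0, 0, 0.5], [-4.5, 0, 0, 0, 0, 0, 0.5], [-6, 0, 0, 0, 0, 0, 0.5], [-7.5, 0, 0, 0, 0, 0, 0.5], [-9, 0, 0, 0, 0, 0, 0.5], [-10.5, 0, 0, 0, 0, 0, 0.5], [-12, 0, 0, 0, 0, 0, 0.5], [-13.5, 0, 0, 0, 0, 0, 0.5], [-15, 0, 0, 0, 0, 0, 0.5], [-15, 0, 0, 0, 0, 0, 0.5], [-15, 0, 0, 0, 0, 0, 0.5]]]}}

```text
time_s: 14.4
eef_pos: [0.6228, 0.0824, 0.3253]
orientation: [0.333, 0.863, -0.136, 0.355]
contact_force: [-0.1, 0.9, -1.4]
finger_gap: 0.0134
grasp_force: 60.5
```

```bash
python3 - <<'E'
from h import *
s=read_state();print(s['time_s'],s['eef_pos'],s['joints'].round(2),s['grasp_force'])
q=R.from_quat(s['orientation']);print('tip gap',(s['eef_pos']+q.apply(C0+[.11,0,0])-MOUTH)@(-q.apply([1,0,0])))
c=get_calibration('wrist');rt=np.r_[c['rvec'],c['tvec']];im,d=get_image('wrist')
P=wcloud(c,rt,d);T=q.inv().apply((P.reshape(-1,3)-s['eef_pos'])).reshape(P.shape)
for a in (.06,.075,.09,.105):
    m=(np.abs(T[...,1])<.01)&(np.abs(T[...,0]-a)<.007)&(T[...,2]>.03)&(T[...,2]<.065)
    if m.sum(): print(a,m.sum(),T[m][:,1].mean().round(4),np.percentile(T[m][:,2],5).round(4))
# tile by depth+colour, top0
c=get_calibration('top')
for n in ('top0','scene0'):
    im=cv2.imread(f'pics/{n}.png');c=get_calibration(n[:-1]);uv=proj(c,[[.625,-.39,.008]])[0].astype(int)
    ff=np.zeros((402,642),np.uint8);g=cv2.GaussianBlur(im,(3,3),0);cv2.floodFill(g,ff,tuple(int(v) for v in uv),0,(4,)*3,(4,)*3,4|cv2.FLOODFILL_MASK_ONLY|cv2.FLOODFILL_FIXED_RANGE|(255<<8)) if False else cv2.floodFill(g,ff,tuple(int(v) for v in uv),0,(12,)*3,(12,)*3,4|cv2.FLOODFILL_MASK_ONLY|cv2.FLOODFILL_FIXED_RANGE|(255<<8))
    y,x=np.where(ff[1:-1,1:-1]);W=plane(c,np.c_[x,y],.008)[:,:2];print(n,len(x),cv2.minAreaRect((W*1000).astype(np.float32)))
rel([.455,-.388,.30],down(0)); rel(s['eef_pos']+[0,0,.08],down(100))
E
```

```text
14.4 [0.6228231  0.08241539 0.32531957] [ 0.21  0.26  1.69 -0.84  0.87 -0.17] 60.49970984458923
tip gap 0.03479897329610277
0.06 713 0.0001 0.0483
0.075 718 0.0002 0.0481
0.09 723 0.0003 0.0481
0.105 683 -0.0 0.0493
top0 1684 ((624.8338623046875, -389.0996398925781), (124.24092102050781, 124.10389709472656), 41.50960922241211)
scene0 2077 ((628.6232299804688, -391.1561279296875), (125.8077163696289, 124.93051147460938), 41.447776794433594)
shift cm [-11.94 -46.13  15.19] turn [0.926 0.354 2.253] rows>= 13.2
shift cm [-5.64  0.01 -5.7 ] turn [0.259 0.749 0.625] rows>= 5.4
```

It is drawn out and the grip is unchanged. I raise and level it, then turn and carry it to the tile.

>>> {"op": "play_rows", "data": {"rows": [[[-3, 0, -2.5, 0, 0.05, 0, 0.5], [-5.6, 0, -5.7, 0, 0.2, 0, 0.5], [-5.6, 0, -5.7, 0, 0.37, 0, 0.5], [-5.6, 0, -5.7, 0, 0.54, 0, 0.5], [-5.6, 0, -5.7, 0, 0.7, 0, 0.5], [-5.6, 0, -5.7, 0, 0.785, 0, 0.5], [-5.6, 0, -5.7, 0, 0.785, 0, 0.5], [-5.6, 0, -5.7, 0, 0.785, 0, 0.5], [-5.6, 0, -5.7, 0, 0.785, 0, 0.5]]]}}

```text
time_s: 15.58
eef_pos: [0.6224, 0.0832, 0.4061]
orientation: [0.359, 0.933, 0.002, -0.001]
contact_force: [0.6, 0.4, -1.4]
finger_gap: 0.0127
grasp_force: 60.5
```

```bash
python3 - <<'E'
from h import *
s=read_state();print(s['time_s'],s['eef_pos'],s['joints'].round(2),s['grasp_force'])
rel([.470,-.390,.33],down(0))
E
```

```text
15.575 [0.62239494 0.08318266 0.40606613] [-0.05  0.36  1.15  0.    1.63 -0.88] 60.47943949699402
shift cm [-20.46 -45.34   7.4 ] turn [-0.003 -0.005  2.406] rows>= 12.9
```

>>> {"op": "play_rows", "data": {"rows": [[[-1, -3, 0, 0, 0, 0.15, 0.5], [-3, -6, 0, 0, 0, 0.32, 0.5], [-5, -10, 0, 0, 0, 0.49, 0.5], [-7, -14, 0, 0, 0, 0.66, 0.5], [-8.5, -18, 0, 0, 0, 0.83, 0.5], [-10, -22, 0, 0, 0, 1.0, 0.5], [-11.5, -26, 0, 0, 0, 1.17, 0.5], [-13, -30, 1, 0, 0, 1.34, 0.5], [-15, -34, 2, 0, 0, 1.51, 0.5], [-17, -38, 4, 0, 0, 1.68, 0.5], [-19, -42, 6, 0, 0, 1.85, 0.5], [-20.5, -45.3, 7.4, 0, 0, 2.02, 0.5], [-20.5, -45.3, 7.4, 0, 0, 2.19, 0.5], [-20.5, -45.3, 7.4, 0, 0, 2.36, 0.5], [-20.5, -45.3, 7.4, 0, 0, 2.41, 0.5], [-20.5, -45.3, 7.4, 0, 0, 2.41, 0.5], [-20.5, -45.3, 7.4, 0, 0, 2.41, 0.5], [-20.5, -45.3, 7.4, 0, 0, 2.41, 0.5]]]}}

```text
time_s: 17.82
eef_pos: [0.4706, -0.3903, 0.3297]
orientation: [1.0, -0.002, -0.001, -0.003]
contact_force: [0.3, 0.1, -1.0]
finger_gap: 0.0133
grasp_force: 60.4
```

```bash
python3 - <<'E'
from h import *
s=read_state();print(s['time_s'],s['eef_pos'],s['joints'].round(2),s['grasp_force'])
rel([.470,-.390,.164],down(0))
E
```

```text
17.825 [ 0.47058017 -0.3902977   0.32967764] [-0.88  0.36  1.33  0.    1.45  0.7 ] 60.44221043586731
shift cm [-0.03  0.05 16.57] turn [-0.005  0.001 -0.004] rows>= 2.7
```

>>> {"op": "play_rows", "data": {"rows": [[[0, 0, 3, 0, 0, 0, 0.5], [0, 0, 7, 0, 0, 0, 0.5], [0, 0, 11, 0, 0, 0, 0.5], [0, 0, 14.5, 0, 0, 0, 0.5], [0, 0, 16.5, 0, 0, 0, 0.5], [0, 0, 16.5, 0, 0, 0, 0.5], [0, 0, 16.5, 0, 0, 0, 0.5], [0, 0, 16.5, 0, 0, 0, 0.5], [0, 0, 16.5, 0, 0, 0, 0.5]]]}}

```text
time_s: 18.95
eef_pos: [0.4705, -0.39, 0.1656]
orientation: [1.0, -0.002, -0.0, -0.002]
contact_force: [-0.7, 0.1, -1.0]
finger_gap: 0.0129
grasp_force: 60.5
```

```bash
python3 - <<'E'
from h import *
s=read_state();q=R.from_quat(s['orientation']);print(s['time_s'],s['eef_pos'],s['grasp_force'],np.abs(s['dq']).max(),'tip',s['eef_pos']+q.apply(C0+[.11,0,0]),'x',q.apply([1,0,0]),'z',q.apply([0,0,1]))
a,b=get_image('scene');w,_=get_image('wrist');t,_=get_image('top')
cv2.imwrite('pics/end.png',np.vstack([np.hstack([a[200:400,180:380],t[80:280,300:500],a[100:300,280:480]]),cv2.resize(w,(600,375))]))
E
```

```text
18.95 [ 0.4705489  -0.38996785  0.16561733] 60.5108106136322 0.0044011413902571355 tip [ 0.62722749 -0.39047817  0.11195721] x [ 9.99989298e-01 -4.61018827e-03 -3.86346326e-04] z [-3.68104661e-04  3.95700841e-03 -9.99992103e-01]
```

View pics/end.png

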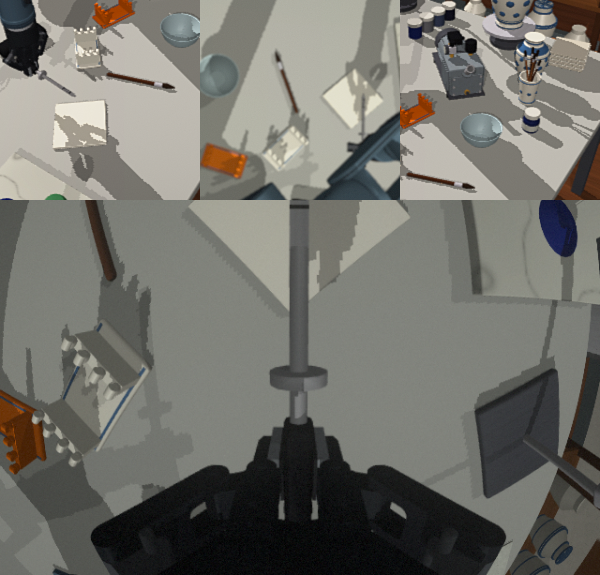

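The picture shows the dipstick level, with its tip over the tile's centre. The brush rest, brush, bowl, jar, pot and vase stand where they were. I hand it in.

```bash
python3 -c "
from bench import job_done
print(job_done())"
```

```text
the job is handed in; nothing more can be done
None
```

The dipstick went down the filler tube until its collar stopped on the mouth, was held about a second and drawn right out; I handed the job in at about 19 s with it held level, notched face up, tip about 112 mm above the table over the tile's centre and the other things unmoved as far as the pictures show (no verdict came back).

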